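# Hold a jointer knife at its set height with the setting gauge

## Task

The top knife of this jointer cutter block is loose on its lifting springs and has to be held at its set height while a colleague tightens the screws beside it. Take the setting gauge (the aluminium bar with the red grip), set it lengthwise along the knife and centred over it, about the middle of the knife, and press it gently straight down until all four feet rest on the steel block; keep it pressed there for at least three seconds and finish still holding it down, without letting go. Touch the sharp knife with nothing but the gauge, and leave the other things on the table where they are.

Things in the scene. Friction and masses are not known exactly. Their poses are not given: they have to be found in the camera images.
- gauge: Knife-setting gauge, 58 x 116 x 54.5 mm, 0.24 kg, loose on four round-ended feet (x = +-14, y = +-50 mm, 4 mm radius). Origin: centre of its underside, level with the feet's ends; z up, y along its aluminium bar. The bar's flat underside (18 mm wide, 5.5 mm above the feet's ends) pushes the knife down. Works either way round (yaw or yaw + pi).
- grip (a point): Foot of the gauge's red grip, 20.5 mm above the gauge's origin, axes as the gauge's. The grip block is 28 mm wide in x, 50 mm long in y and rises 34 mm from here; it stands on a black finger guard 58 mm (x) by 66 mm (y), whose upper face is level with this point and on which fingertips may push.
- cutter_stand: Board 150 x 270 x 18 mm with the cutter block in two green bearing housings (30 mm long, at y = +-104 mm, up to z = 100 mm); pulley at the +y end, to y = 152 mm. Heavy, fixed. Origin: centre of the board's underside on the table; z up, y along block and knife. Gauge seated over the knife: its origin is at x = 0, z = 99.5 mm in this frame.
- cutter_block: The round steel cutter block between the housings, 72 mm in diameter, 156 mm long, does not turn. Origin: middle of its axis, 66 mm above the table; y along the axis.
- knife_edge (a point): The loose top knife, a bright upright blade 3 mm thick, 150 mm long, standing out of the top of the block. Origin: middle of its upper edge (moves with it); y along the edge, z up. Free, the edge stands 9 mm above the top of the block (111 mm above the table); with the gauge seated, 3 mm.
- knife (a joint): How far the knife is pressed into the block, m: 0 free, 0.006 at set height with the gauge seated on its feet, 0.0088 at the stop. The springs take about 2.5 N to begin and 7 N at set height; the feet bear the rest, so a push of 12 to 25 N in all seats it well.
- spanner: Bystander: steel spanner 150 mm long, lying flat, origin under its middle.
- block_plane: Bystander: block plane 52 x 165 x 56 mm, origin under its middle.
- sanding_block: Bystander: cork sanding block 51 x 78 x 30 mm, origin under its middle.
- oak_offcut: Bystander: light wood off-cut 60 x 90 x 40 mm, origin under its middle.

How it is judged:
On the way, in this order (a step that is already met when the one before it is completed fails the run):
1. the gauge has been lifted clear of the table in the gripper (height (world z) of gauge above 0.05 m and contact force between the fingers and gauge above 1 N), for 0.1 s.
2. the gauge is pressed home on the block with the knife at its set height, kept for 2.5 s (value of joint knife between 0.0048 and 0.0074 m and z of gauge in the frame of cutter_stand between 0.0979 and 0.101 m and x of gauge in the frame of cutter_stand between -0.004 and 0.004 m and y of gauge in the frame of cutter_stand between -0.025 and 0.025 m and angle between the y axis of gauge and the y axis of cutter_stand, either way round below 0.08 rad and angle between gauge's own z axis and vertical below 0.06 rad and contact force between gauge and cutter_block above 0.5 N and contact force between gauge and knife above 3 N and contact force between the fingers and gauge above 2 N), for 2.5 s.
At the end, for the whole second after the job is handed in: Still held down: knife in by 4.8 to 7.4 mm; gauge 97.9 to 101 mm up, within 4 mm of the knife's line and 25 mm of its middle, parallel within 0.08 rad, upright within 0.06 rad; over 0.5 N on the block, 3 N on the knife, 2 N from the fingers; at rest (under 20 mm/s) (all of step 2 and linear speed of gauge below 0.02 m/s); the arm keeps its last pose, push and grip.
It fails at once if the robot touches the knife (contact force between any of the fingers, the arm and knife above 0.5 N).
It fails at once if the gauge is rammed onto the block or knife (over 60 N) (contact force between gauge and cutter_block above 60 N or contact force between gauge and knife above 60 N).
It fails at once if a bystander is pushed more than 40 mm (distance of any of spanner, block_plane, sanding_block, oak_offcut from where it was at the start of the episode above 0.04 m).
It also fails if it takes over 48 s, if anything falls off the work surface, if the arm or the gripper's body presses on something with over 40 N, if the wrist force passes 120 N, or if a joint passes its speed limit or range.

## Robot

A 6-joint arm with a two-finger parallel gripper is mounted at the origin on a cart in front of the work surface, level with it; the furniture and walls round the work are solid. World frame = base frame: x ahead of the robot, y to its left, z up, the work surface at z = 0. Lengths are in m, angles in rad, forces in N, time in s.
With the tool pointing down it reaches from about 0.3 to 0.875 m from the base axis. Payload 6.4 kg.
Tool frame: the origin (TCP) lies on the centre line of the jaws, within the pads' length; the fingertips stand ctrl.tip_extent ahead of it and the grasp point (between the pads) lies 8 mm behind it (ctrl.tip_extent is the distance from the TCP to the fingertips, in m); z points along the fingers, y is the line along which they close (so a half turn about z gives the same grasp; the last joint's range is limited). The gripper opens to 85 mm and grips with 20 to 120 N. Pads are 22 mm wide; open, the fingers measure 114 mm over their backs; the gripper's body (76 mm by 85 mm) begins 54 mm behind the grasp point. The pads swing forward as they close: fully open they stand 13 mm farther back than shut.
Start: joints at [1.083, 0.181, 1.607, -0, 1.354, -0.206], TCP at [0.16, 0.552, 0.242] pointing down, gripper open.
Joint ranges: [-2.99, 2.99], [-0.89, 2.07], [0.3, 2.58], [-1.14, 4.28], [0, 2.63], [-3.12, 3.12]. Speed limits (rad/s): [2.57, 2.57, 3.01, 3.14, 3.14, 3.14].

## Interface

Orientations are given as a unit quaternion [w, x, y, z].
In Python, from bench import ctrl gives the robot as it stands.
- The arm moves only by the shell command python3 -m handwheel 'ROWS'. ROWS is JSON, a list of rows, each a list of 7 numbers: the turn, a rotation vector about the tool's x, y, z as a fraction of full scale, then the shift along the tool's x, y, z as a fraction of full scale, then the opening, from 0 (shut) to 1 (fully open). In form: [[rx, ry, rz, x, y, z, jaw], ...]. A call has exactly 8 rows; each row shifts and turns the commanded pose from where the row before left it, along the tool's axes as they then stand; what a row does not reach is not made up. Full scale, the value 1, is 300 mm for a shift and pi rad for a turn. A row lasts 1/10 s, in which the tool goes at most 50 mm and 8.59 degrees, less where a joint would pass 70% of its speed; a pose out of reach is approached as far as the arm can. A call with a number of a shift or a turn outside -1 to 1 is refused whole. A call with a gripper value outside its range is refused whole. The fingers move at their own pace and stop on an object; the grip force is fixed at half the most. Time passes only in rows, so rows that do not move let the fingers close, or fill a call up. It gives the time, the measured TCP pose, the force, the opening and the grip force at its end, in the units of the state.
- ctrl.get_obs(): the state, without advancing time (a new reading comes with each control period).
- ctrl.camera(name): name is "scene" or "top"; returns the picture (384x512x3 uint8, blue, green, red); there is no depth.
- ctrl.camera_model(name): a dict with "camera_matrix" (3x3 intrinsics, pixels), "dist_coeffs" ([k1, k2, p1, p2, k3] as OpenCV has them; the pictures are not rectified), "cam_to_world" (4x4, takes a point from camera to world coordinates). Camera axes: x right, y up, looking along -z (the intrinsics and any distortion apply to the point x, -y, -z); pixel columns grow to the right and rows downward; lengths in m; the calibration is good to about 2 mm. A picture is of the moment at which its call begins. camera_model takes no time and is no camera call.
- ctrl.hand_in(): hands the job in; it is judged then, once.
The state is a dict: "time_s": time; "q": joint angles; "dq": joint speeds; "joint_efforts": joint torques, N m; "eef_pos": TCP position; "eef_rot": TCP orientation; "wrist_force": force on the tool from outside, world axes, zero at the start; "torque": the same for the moment, N m; "opening": opening from 0.0 (shut) to 1.0 (fully open); "grasp_force": force on a finger pad.
Only numpy, scipy, OpenCV 4.12 (cv2) and the standard library are available. Lean on these libraries where they do the work, as an engineer would, in place of code of your own. Each camera call takes 0.05 s, during which the arm holds its last target. There are 200 camera calls.

## Working session

There is one attempt and no reset: what is moved stays moved. The work goes in short steps, Python scripts to look and compute and a shell command to move; the robot and the scene stay as the last step left them, time stands still between calls to the robot, and variables do not carry over. Pictures are saved under pics/ and viewed, at most 10 in all, crops included, and the job is handed in when it is done.

```bash
mkdir -p pics
python3 - <<'E'
from bench import ctrl
import cv2,numpy as np
for n in("scene","top"):
    im=ctrl.camera(n); cv2.imwrite(f"pics/{n}0.png",im)
    m=ctrl.camera_model(n); print(n,np.round(m["camera_matrix"],1).tolist(),np.round(m["dist_coeffs"],3),np.round(m["cam_to_world"],3).tolist())
o=ctrl.get_obs();print(o,ctrl.tip_extent)
E
```

```text
scene [[404.9, 0.0, 257.3], [0.0, 404.9, 192.4], [0.0, 0.0, 1.0]] [0.024 0.    0.    0.    0.   ] [[0.721, 0.485, -0.495, 0.122], [-0.693, 0.497, -0.523, -0.671], [-0.007, 0.72, 0.694, 0.685], [0.0, 0.0, 0.0, 1.0]]
top [[465.0, 0.0, 249.4], [0.0, 465.0, 189.2], [0.0, 0.0, 1.0]] [-0.082  0.     0.     0.     0.   ] [[0.012, 0.983, -0.185, 0.307], [-1.0, 0.016, 0.019, -0.201], [0.022, 0.184, 0.983, 1.232], [0.0, 0.0, 0.0, 1.0]]
{'time_s': 0.1, 'q': array([ 1.08267085e+00,  1.81489484e-01,  1.60790176e+00, -5.84990017e-06,
        1.35378845e+00, -2.06281267e-01]), 'dq': array([-1.22123873e-03, -8.92889698e-05, -2.58508597e-03,  1.07463656e-03,
       -8.14628898e-04, -3.68440503e-04]), 'joint_efforts': array([ 8.86225880e-04, -4.45879662e+01, -3.52236414e+01, -1.40467764e-04,
        4.18102558e-03, -3.92027403e-05]), 'eef_pos': array([0.15967051, 0.55189197, 0.24146446]), 'eef_rot': array([-2.67324448e-04,  1.40455468e-01,  9.90086679e-01, -7.47138929e-04]), 'wrist_force': array([0.78856924, 0.1946107 , 0.31890016]), 'torque': array([-0.02260769,  0.01981175, -0.02788255]), 'grasp_force': 0.0, 'opening': 1.003338186638879} 0.011
```

View pics/scene0.png

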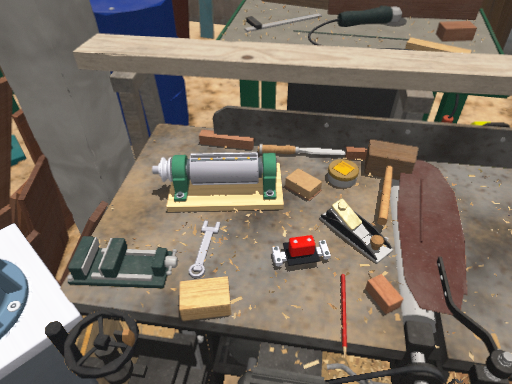

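View pics/top0.png

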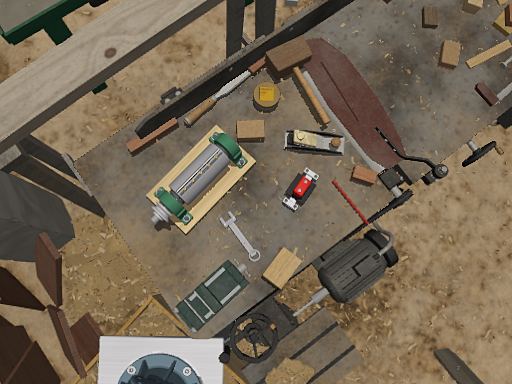

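Top view: the gauge has its red grip at about (302,187). The cutter stand is at about (202,178), with its pulley at the lower left (160,213). Next I'll crop and measure.

```bash
cat > h.py <<'E'
import cv2,numpy as np
from bench import ctrl
def ray(n,p):
    m=ctrl.camera_model(n);T=np.array(m["cam_to_world"])
    u=cv2.undistortPoints(np.float64(p).reshape(-1,1,2),np.array(m["camera_matrix"]),np.array(m["dist_coeffs"])).reshape(-1,2)
    d=np.c_[u[:,0],-u[:,1],-np.ones(len(u))]@T[:3,:3].T
    return T[:3,3],d
def plane(n,p,z):
    c,d=ray(n,p); return c+d*((z-c[2])/d[:,2])[:,None]
def proj(n,P):
    m=ctrl.camera_model(n);T=np.array(m["cam_to_world"]);P=np.float64(P).reshape(-1,3)
    q=(P-T[:3,3])@T[:3,:3]*[1,-1,-1]
    return cv2.projectPoints(q,np.zeros(3),np.zeros(3),np.array(m["camera_matrix"]),np.array(m["dist_coeffs"]))[0].reshape(-1,2)
def blobs(mask,amin=8):
    n,l,s,c=cv2.connectedComponentsWithStats(mask.astype(np.uint8)*255)
    return [(s[i,4],c[i],np.argwhere(l==i)[:,::-1]) for i in range(1,n) if s[i,4]>=amin]
E
python3 - <<'E'
from h import *
a=cv2.imread("pics/top0.png");b=cv2.imread("pics/scene0.png")
c1=cv2.resize(a[120:240,140:260],None,fx=4,fy=4,interpolation=0)
c2=cv2.resize(a[160:215,275:325],None,fx=6,fy=6,interpolation=0)
c3=cv2.resize(b[225:275,260:340],None,fx=4,fy=4,interpolation=0)
o=np.zeros((600,800,3),np.uint8);o[:480,:480]=c1;o[:330,490:790]=c2;o[340:540,485:805][:,:]=c3[:, :315];cv2.imwrite("pics/c1.png",o)
c4=cv2.resize(b[140:220,145:295],None,fx=5,fy=5,interpolation=0);cv2.imwrite("pics/c2.png",c4)
for n,im in(("top",a),("scene",b)):
    hsv=cv2.cvtColor(im,cv2.COLOR_BGR2HSV);h,s,v=cv2.split(hsv)
    for A,c,p in blobs(((h<6)|(h>174))&(s>190)&(v>120),15):
        print(n,"red",A,c.round(1),plane(n,[c],.0545)[0].round(4),np.unique(v[p[:,1],p[:,0]]//20*20,return_counts=True))
    for A,c,p in blobs((h>60)&(h<90)&(s>120)&(v>40),60): print(n,"green",A,c.round(1),plane(n,[c],.1)[0].round(4))
E
```

```text
top red 152 [301.9 186.3] [ 0.5383 -0.3592  0.0545] (array([120, 140, 160, 180, 200, 220], dtype=uint8), array([  4,  10,  13,  15, 103,   7]))
scene red 414 [301.7 245.9] [ 0.5295 -0.3668  0.0545] (array([120, 140, 160, 180, 200, 220, 240], dtype=uint8), array([151,  35,   9,   6,   8,  23, 182]))
scene red 36 [344.1 310.1] [ 0.477  -0.5103  0.0545] (array([140, 160, 180, 200, 220], dtype=uint8), array([ 1,  4, 13, 12,  6]))
scene red 28 [344.1 341.1] [ 0.4324 -0.544   0.0545] (array([140, 160, 200, 220], dtype=uint8), array([ 1,  9, 17,  1]))
scene green 446 [248.8  92.8] [0.7997 0.0747 0.1   ]
scene green 330 [268.   94.2] [0.8326 0.0318 0.1   ]
scene green 323 [446.  105.1] [ 1.1266 -0.3392  0.1   ]
scene green 163 [459.7 106.2] [ 1.1467 -0.3666  0.1   ]
scene green 143 [268.9 161.7] [ 0.6275 -0.1768  0.1   ]
scene green 190 [178.6 168.6] [ 0.4672 -0.0537  0.1   ]
```

View pics/c1.png

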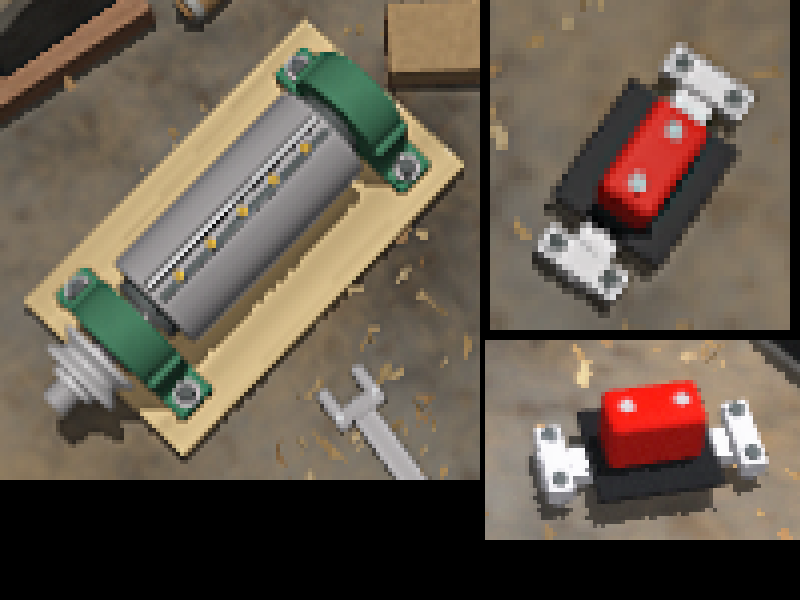

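View pics/c2.png

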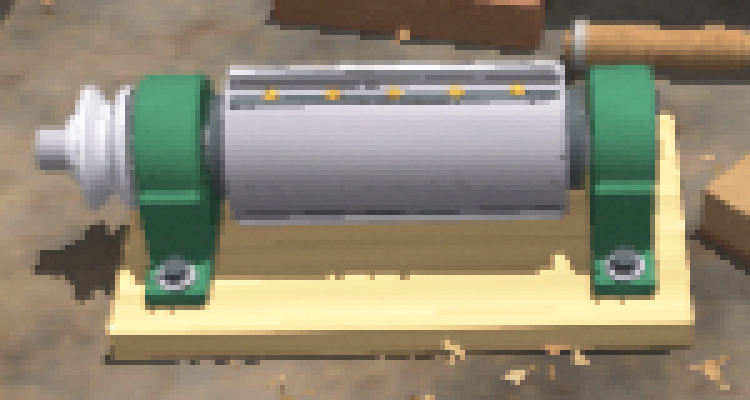

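The crops show the grip screws, the gauge's white ends, the board corners and the knife. The knife is the bright line in the top crop from about (150,288) to (322,120). I'll measure all of these in both views.

Run:
```python
from h import *
im={n:cv2.imread(f"pics/{n}0.png") for n in("top","scene")}
def tri(p,q):
    (c1,d1),(c2,d2)=ray("top",[p]),ray("scene",[q]);A=np.c_[d1[0],-d2[0]];s=np.linalg.lstsq(A,c2-c1,rcond=None)[0]
    a=c1+s[0]*d1[0];b=c2+s[1]*d2[0];return ((a+b)/2).round(4),np.linalg.norm(a-b).round(4)
def rf(n,p,r=3):  # centroid of paleness inside window
    x,y=np.round(p).astype(int);w=im[n][y-r:y+r+1,x-r:x+r+1].astype(float);g=np.minimum(w[...,0],w[...,1]);g=np.clip(g-np.percentile(g,60),0,None)
    Y,X=np.mgrid[-r:r+1,-r:r+1];return np.array([x+(g*X).sum()/g.sum(),y+(g*Y).sum()/g.sum()])
A=[rf("top",(299,190),2),rf("top",(305.2,181.2),2)];B=[rf("scene",(295,241),2),rf("scene",(308.7,239.2),2)]
print("screws",A,B)
for a,b in zip(A,B): print(tri(a,b))
print("screws plane",[plane(n,P,.0545).mean(0).round(4) for n,P in(("top",A),("scene",B))],[np.arctan2(*np.diff(plane(n,P,.0545),axis=0)[0,1::-1]) for n,P in(("top",A),("scene",B))])
for n,(x0,y0,x1,y1) in(("top",(275,160,325,215)),("scene",(265,235,340,275))):
    w=im[n][y0:y1,x0:x1];hsv=cv2.cvtColor(w,cv2.COLOR_BGR2HSV)
    bl=[b for b in blobs((hsv[...,1]<40)&(hsv[...,2]>150),15)]
    E=np.array([b[1]+[x0,y0] for b in bl]);print(n,"ends",[b[0] for b in bl]);P=plane(n,E,.015);print(P.round(4))
    if len(P)==2: print(P.mean(0).round(4),np.arctan2(*(P[1]-P[0])[1::-1]),np.linalg.norm(P[1]-P[0]))
# board
t=np.array([(305,20),(463,167),(182,457),(25,300)])/4-.5+[140,120]
h=plane("top",t,.018);print("board",h.round(4),h.mean(0).round(4),[np.linalg.norm(h[i]-h[i-1]).round(3) for i in range(4)],np.arctan2(*(h[0]-h[3])[1::-1]),np.arctan2(*(h[1]-h[2])[1::-1]))
k=np.array([(149,288),(321,122)])/4-.5+[140,120]
K=plane("top",k,.111);print("knife top",K.round(4),K.mean(0).round(4),np.linalg.norm(K[1]-K[0]),np.arctan2(*(K[1]-K[0])[1::-1]))
k=np.array([(229,68),(562,63)])/5-.5+[145,140]
K=plane("scene",k,.111);print("knife scene",K.round(4),K.mean(0).round(4),np.linalg.norm(K[1]-K[0]),np.arctan2(*(K[1]-K[0])[1::-1]))
# knife brightness profile in top across line
ang=np.arctan2(*(h[0]-h[3])[1::-1])
g=cv2.cvtColor(im["top"],cv2.COLOR_BGR2GRAY)
C=h.mean(0);C[2]=.111;u=np.array([np.cos(ang),np.sin(ang),0]);v=np.array([-u[1],u[0],0])
for n in("top","scene"):
    g=cv2.cvtColor(im[n],cv2.COLOR_BGR2GRAY)
    offs=np.arange(-20,21,1)/1000
    for s0,s1 in((-.06,-.01),(.01,.06)):
        pr=[]
        for o in offs:
            q=proj(n,[C+u*s+v*o for s in np.linspace(s0,s1,25)]).astype(np.float32)
            pr.append(cv2.remap(g,q[:,None,0].copy(),q[:,None,1].copy(),1).mean())
        print(n,s0,np.array(pr).astype(int).tolist())
```

```text
screws [array([299.15374332, 190.00347594]), array([305.25007364, 181.2533137 ])] [array([295.03578644, 241.02164502]), array([308.76702509, 239.25854241])]
(array([ 0.5274, -0.3513,  0.0579]), np.float64(0.0009))
(array([ 0.5506, -0.3672,  0.0576]), np.float64(0.0012))
screws plane [array([ 0.5401, -0.36  ,  0.0545]), array([ 0.5407, -0.3574,  0.0545])] [np.float64(-0.6024309467796993), np.float64(-0.6090134810104633)]
top ends [np.int32(87), np.int32(91)]
[[ 0.5799 -0.3879  0.015 ]
 [ 0.5024 -0.3339  0.015 ]]
[ 0.5412 -0.3609  0.015 ] 2.5326974782944403 0.09443785958868052
scene ends [np.int32(91), np.int32(150), np.int32(29), np.int32(28), np.int32(37)]
[[ 0.5855 -0.3836  0.015 ]
 [ 0.5048 -0.3277  0.015 ]
 [ 0.5716 -0.3787  0.015 ]
 [ 0.4929 -0.3097  0.015 ]
 [ 0.4715 -0.3272  0.015 ]]
board [[ 0.7133 -0.13    0.018 ]
 [ 0.6119 -0.2389  0.018 ]
 [ 0.4143 -0.0576  0.018 ]
 [ 0.5165  0.0503  0.018 ]] [ 0.564  -0.0941  0.018 ] [np.float64(0.267), np.float64(0.149), np.float64(0.268), np.float64(0.149)] -0.7415319541255097 -0.7422309197067767
knife top [[ 0.5091 -0.0446  0.111 ]
 [ 0
[... 379 characters left out ...]
, 155, 154, 152, 151, 150, 149, 147, 145, 143, 140, 137]
top 0.01 [144, 147, 150, 151, 144, 130, 114, 105, 103, 105, 110, 125, 146, 161, 164, 150, 120, 96, 113, 158, 185, 180, 153, 131, 133, 144, 152, 156, 155, 154, 154, 153, 153, 151, 150, 148, 146, 144, 142, 140, 136]
scene -0.06 [125, 127, 129, 141, 160, 179, 190, 178, 157, 136, 121, 113, 106, 102, 104, 111, 118, 124, 133, 142, 153, 171, 184, 196, 198, 181, 163, 146, 135, 130, 126, 122, 121, 121, 121, 121, 121, 120, 119, 119, 119]
scene 0.01 [127, 132, 140, 149, 161, 176, 191, 202, 192, 168, 143, 124, 118, 114, 111, 113, 119, 125, 133, 153, 178, 204, 219, 207, 191, 174, 160, 151, 143, 134, 127, 123, 119, 116, 109, 102, 95, 92, 87, 81, 74]
```

Everything agrees to within about 2–3 mm:
- **Gauge:** near (0.5405, -0.359), yaw -0.605.
- **Stand:** near (0.565, -0.0935), yaw -0.742. The board measures 0.149 x 0.268 m, as it should.

I'll turn the tool +0.323 rad about its z, then travel to above the gauge.

```bash
python3 -m handwheel '[[0,0,0.0343,0,0,0,1],[0,0,0.0343,0,0,0,1],[0,0,0.0343,0,0,0,1],[0,0,0,-0.132,-0.0846,0,1],[0,0,0,-0.132,-0.0846,0,1],[0,0,0,-0.132,-0.0846,0,1],[0,0,0,-0.132,-0.0846,0,1],[0,0,0,-0.132,-0.0846,0,1]]' && python3 -m handwheel '[[0,0,0,-0.132,-0.0846,0,1],[0,0,0,-0.132,-0.0846,0,1],[0,0,0,-0.132,-0.0846,0,1],[0,0,0,-0.132,-0.0846,0,1],[0,0,0,-0.132,-0.0846,0,1],[0,0,0,-0.132,-0.0846,0,1],[0,0,0,-0.132,-0.0846,0,1],[0,0,0,-0.132,-0.0846,0,1]]' && python3 -m handwheel '[[0,0,0,-0.132,-0.0846,0,1],[0,0,0,-0.132,-0.0846,0,1],[0,0,0,-0.132,-0.0846,0,1],[0,0,0,-0.132,-0.0846,0,1],[0,0,0,-0.132,-0.0846,0,1],[0,0,0,-0.132,-0.0846,0,1],[0,0,0,-0.132,-0.0846,0,1],[0,0,0,-0.132,-0.0846,0,1]]'
cat > d.py <<'E'
import sys,numpy as np
from h import ctrl
from scipy.spatial.transform import Rotation as R
# target x y z yaw(of tool x) -> delta in full-scale units; tool axes now, and after levelling to the target
x,y,z,a=map(float,sys.argv[1:5]);o=ctrl.get_obs();q=o["eef_rot"];Q=R.from_quat([q[1],q[2],q[3],q[0]])
T=R.from_matrix(np.array([[np.cos(a),np.sin(a),0],[np.sin(a),-np.cos(a),0],[0,0,-1]]))
d=np.array([x,y,z])-o["eef_pos"]
print("t",o["time_s"],"pos",o["eef_pos"].round(4),"F",o["wrist_force"].round(1),"open",round(o["opening"],3),"grip",o["grasp_force"])
print("turn/fs",((Q.inv()*T).as_rotvec()/np.pi).round(4),"shift/fs (target axes)",(T.inv().apply(d)/.3).round(4),"(now)",(Q.inv().apply(d)/.3).round(4))
E
python3 d.py 0.5405 -0.359 0.0345 2.537
```

```text
time_s: 0.9
eef_pos: [0.2505, 0.3336, 0.2419]
eef_rot: [-0.0, 0.298, 0.955, -0.0]
wrist_force: [0.8, -0.0, 0.4]
opening: 1.002
grasp_force: 0.0
time_s: 1.7
eef_pos: [0.3958, -0.0139, 0.2423]
eef_rot: [0.0, 0.298, 0.954, 0.0]
wrist_force: [1.1, 0.2, 0.8]
opening: 0.997
grasp_force: 0.0
time_s: 2.5
eef_pos: [0.5409, -0.3607, 0.2415]
eef_rot: [-0.0, 0.298, 0.955, 0.0]
wrist_force: [1.1, -0.4, 0.3]
opening: 1.001
grasp_force: 0.0
t 2.5 pos [ 0.5409 -0.3607  0.2415] F [ 1.1 -0.4  0.3] open 1.001 grip 0.0
turn/fs [ 0.0001 -0.0003 -0.0002] shift/fs (target axes) [0.0044 0.004  0.6901] (now) [0.0037 0.0038 0.6901]
```

```bash
python3 -m handwheel '[[0,0,0,0.004,0.004,0.1,1],[0,0,0,0,0,0.12,1],[0,0,0,0,0,0.12,1],[0,0,0,0,0,0.12,1],[0,0,0,0,0,0.12,1],[0,0,0,0,0,0.06,1],[0,0,0,0,0,0.043,1],[0,0,0,0,0,0,1]]' && python3 -m handwheel '[[0,0,0,0,0,0,0],[0,0,0,0,0,0,0],[0,0,0,0,0,0,0],[0,0,0,0,0,0,0],[0,0,0,0,0,0,0],[0,0,0,0,0,0,0],[0,0,0,0,0,0,0],[0,0,0,0,0,0,0]]'
python3 - <<'E'
from h import *
im=ctrl.camera("scene");cv2.imwrite("pics/s1.png",cv2.resize(im[150:300,220:400],None,fx=4,fy=4))
E
```

```text
time_s: 3.3
eef_pos: [0.5397, -0.3568, 0.036]
eef_rot: [-0.001, 0.298, 0.955, 0.001]
wrist_force: [-0.2, -0.5, 0.9]
opening: 1.001
grasp_force: 0.0
time_s: 4.1
eef_pos: [0.541, -0.3579, 0.0386]
eef_rot: [0.001, 0.298, 0.955, -0.0]
wrist_force: [-0.3, 0.8, 6.1]
opening: 0.314
grasp_force: 60.0
```

View pics/s1.png

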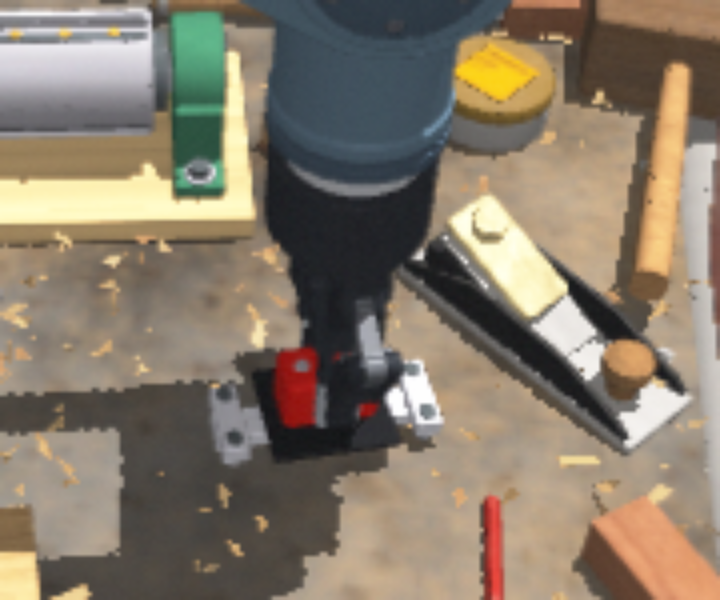

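The grip holds: opening 0.314 (27 mm), 60 N on the pads, and the fingertips lightly on the guard. Now I'll lift, turn and carry it over the stand.

```bash
python3 -m handwheel '[[0,0,0,0,0,-0.05,0],[0,0,0,0,0,-0.12,0],[0,0,0,0,0,-0.15,0],[0,0,0,0,0,-0.15,0],[0,0,0,0,0,-0.1,0],[0,0,0.0218,0,0,0,0],[0,0,0.0218,0,0,0,0],[0,0,0,0,0,0,0]]' && python3 -m handwheel '[[0,0,0,0.067,0.088,0,0],[0,0,0,0.067,0.088,0,0],[0,0,0,0.067,0.088,0,0],[0,0,0,0.067,0.088,0,0],[0,0,0,0.067,0.088,0,0],[0,0,0,0.067,0.088,0,0],[0,0,0,0.067,0.088,0,0],[0,0,0,0.067,0.088,0,0]]'
python3 d.py 0.565 -0.0935 0.18 2.400
```

```text
time_s: 4.95
eef_pos: [0.5401, -0.3571, 0.2089]
eef_rot: [-0.0, 0.363, 0.932, 0.0]
wrist_force: [-0.1, 0.5, -1.9]
opening: 0.316
grasp_force: 59.6
time_s: 5.75
eef_pos: [0.5641, -0.0915, 0.2082]
eef_rot: [-0.0, 0.362, 0.932, -0.0]
wrist_force: [-0.4, 0.9, -2.9]
opening: 0.32
grasp_force: 59.6
t 5.75 pos [ 0.5641 -0.0915  0.2082] F [-0.4  0.9 -2.9] open 0.32 grip 59.55172955989838
turn/fs [-0.0001 -0.0003  0.0005] shift/fs (target axes) [-0.0067 -0.0027  0.094 ] (now) [-0.0068 -0.0027  0.094 ]
```

```bash
python3 -m handwheel '[[0,0,0,-0.006,-0.002,0.03,0],[0,0,0,0,0,0.03,0],[0,0,0,0,0,0.03,0],[0,0,0,0,0,0,0],[0,0,0,0,0,0,0],[0,0,0,0,0,0,0],[0,0,0,0,0,0,0],[0,0,0,0,0,0,0]]'
python3 - <<'E'
from h import *
o=np.zeros((600,800,3),np.uint8)
a=ctrl.camera("top");b=ctrl.camera("scene");cv2.imwrite("pics/top2.png",a);cv2.imwrite("pics/scene2.png",b)
o[:600,:400]=cv2.resize(a[110:230,150:230],None,fx=5,fy=5,interpolation=0)
o[:400,400:]=cv2.resize(b[120:220,170:270],None,fx=4,fy=4,interpolation=0)
cv2.imwrite("pics/c3.png",o)
E
```

```text
time_s: 6.55
eef_pos: [0.5657, -0.095, 0.1818]
eef_rot: [0.0, 0.363, 0.932, 0.0]
wrist_force: [-0.7, -0.6, -2.4]
opening: 0.316
grasp_force: 59.8
```

View pics/c3.png

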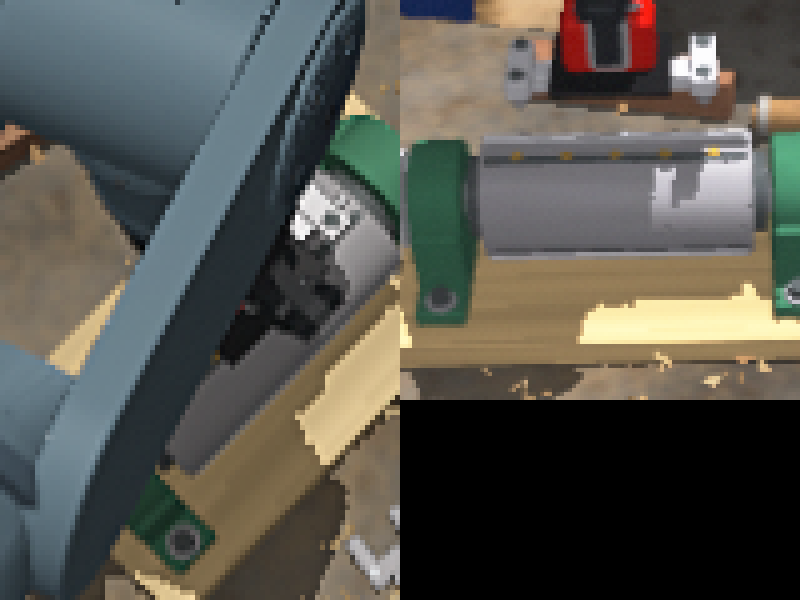

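The arm hides half of the top view, but one gauge end (bolt at crop (336,217)) can be seen. The scene view shows both ends, with bolts at crop x 517 and 704. I'll use these to find each camera's bias against the TCP line and correct the knife line.

Run:
```python
from h import *
a2=np.pi*0+2.400;u=np.array([np.cos(a2),np.sin(a2)]);v=np.array([np.sin(a2),-np.cos(a2)])  # u along bar, v = tool y
im={n+str(k):cv2.imread(f"pics/{n}{k}.png") for n in("top","scene") for k in(0,2)}
def dark(n,p,r=2):
    x,y=np.round(p).astype(int);w=cv2.cvtColor(im[n],cv2.COLOR_BGR2GRAY)[y-r:y+r+1,x-r:x+r+1].astype(float);g=np.clip(np.percentile(w,50)-w,0,None)
    Y,X=np.mgrid[-r:r+1,-r:r+1];return np.array([x+(g*X).sum()/g.sum(),y+(g*Y).sum()/g.sum()])
def cv(l,ox,oy,f,x0,y0): return [((x-ox)/f-.5+x0,(y-oy)/f-.5+y0) for x,y in l]
t0=[dark("top0",p) for p in cv([(683,63),(739,99),(557,241),(609,279)],490,0,6,275,160)]
s0=[dark("scene0",p) for p in cv([(738,410),(754,452),(549,434),(560,479)],485,340,4,260,225)]
s2=[dark("scene2",p) for p in cv([(704,42),(704,73),(517,45),(517,76)],400,0,4,170,120)]
t2=[dark("top2",p) for p in cv([(336,217)],0,0,5,150,110)]
print(np.round(t0,1).tolist(),np.round(s0,1).tolist(),np.round(s2,1).tolist(),np.round(t2,1).tolist())
for p,q in zip(t0,s0):
    (c1,d1),(c2,d2)=ray("top",[p]),ray("scene",[q]);s=np.linalg.lstsq(np.c_[d1[0],-d2[0]],c2-c1,rcond=None)[0];print("bolt z",(c1+s[0]*d1[0])[2].round(4),(c2+s[1]*d2[0])[2].round(4))
tcp=np.array([.5657,-.095])
for zb in(.010,.013,.016):
    P=plane("top",t0,zb)[:,:2];S=plane("scene",s0,zb)[:,:2];print(zb,"top0",P.mean(0).round(4),"len",np.linalg.norm(P[:2].mean(0)-P[2:].mean(0)).round(4),np.linalg.norm(P[0]-P[1]).round(4),"scene0",S.mean(0).round(4))
    S=plane("scene",s2,.1432+zb)[:,:2];d=S-tcp;e=S[:2].mean(0)-S[2:].mean(0)
    print("   scene2 bolts along",(d@u*1e3).round(1),"across",(d@v*1e3).round(1),"mean across",(d@v).mean()*1e3,"yaw",np.arctan2(e[1],e[0]),"len",np.linalg.norm(e))
    T=plane("top",t2,.1432+zb)[:,:2]-tcp;print("   top2 along",(T@u*1e3).round(1),"across",(T@v*1e3).round(1))
# knife lines, top edge z .111, relative to the TCP (across)
C=np.array([.564,-.0941])
for n,c in(("top",((149,288),(321,122),4,140,120)),("scene",((229,68),(562,63),5,145,140))):
    k=cv(c[:2],0,0,*c[2:]);K=plane(n,k,.111)[:,:2]-tcp;print(n,"knife across",(K@v*1e3).round(1),"along",(K@u*1e3).round(1))
h=np.array([.564,-.0941])-tcp;print("board centre across",h@v*1e3,"along",h@u*1e3)
# knife now in scene2: across profile
for n in("scene0","scene2"):
  g=cv2.cvtColor(im[n],cv2.COLOR_BGR2GRAY)
  for s0_,s1_ in((-.06,-.02),(.02,.06)):
    pr=[]
    for o in np.arange(-10,13)/1e3:
        q=proj("scene",[np.r_[tcp+u*s+v*o,.111] for s in np.linspace(s0_,s1_,25)]).astype(np.float32);pr.append(int(cv2.remap(g,q[:,None,0].copy(),q[:,None,1].copy(),1).mean()))
    print(n,s0_,pr)
```

```text
[[307.1, 169.5], [316.0, 175.9], [286.1, 199.4], [294.3, 206.0]] [[322.4, 241.8], [326.2, 252.7], [275.3, 248.0], [278.1, 259.2]] [[245.5, 128.6], [245.4, 137.8], [199.8, 130.5], [198.7, 138.2]] [[216.6, 153.4]]
bolt z 0.0262 0.0254
bolt z 0.0271 0.0263
bolt z 0.0267 0.0261
bolt z 0.0248 0.0245
0.01 top0 [ 0.5433 -0.3626] len 0.1014 0.0297 scene0 [ 0.5478 -0.3515]
   scene2 bolts along [-49.5 -49.2  53.3  53.4] across [35.6  1.2 31.7  2.9] mean across 17.858498969193423 yaw -0.73098997094773 len 0.1027665783073033
   top2 along [-53.8] across [-14.3]
0.013 top0 [ 0.5427 -0.3622] len 0.1012 0.0296 scene0 [ 0.5459 -0.3529]
   scene2 bolts along [-49.6 -49.3  52.7  52.8] across [31.4 -2.9 27.5 -1.2] mean across 13.67245703359372 yaw -0.7309899709477304 len 0.10218680976495416
   top2 along [-53.3] across [-14.9]
0.016 top0 [ 0.5421 -0.3618] len 0.1009 0.0295 scene0 [ 0.544  -0.3543]
   scene2 bolts along [-49.7 -49.4  52.   52.1] across [27.1 -7.  23.2 -5.3] mean across 9.486415097993973 yaw -0.7309899709477302 len 0.10160704122260511
   top2 along [-52.8] across [-15.6]
top knife across [-1.  -4.6] along [ 75.8 -72.3]
scene knife across [4.4 3.2] along [ 77.1 -74.3]
board centre across -0.48463306294986075 along 1.8614861789161774
scene0 -0.06 [128, 118, 114, 110, 110, 116, 122, 129, 143, 167, 190, 210, 205, 191, 177, 162, 153, 145, 136, 127, 121, 115, 110]
scene0 0.02 [116, 109, 103, 100, 107, 114, 122, 130, 140, 150, 164, 177, 186, 196, 190, 173, 155, 139, 131, 128, 124, 121, 121]
scene2 -0.06 [110, 109, 109, 108, 112, 119, 126, 134, 142, 147, 152, 154, 151, 148, 144, 141, 140, 138, 137, 131, 125, 119, 115]
scene2 0.02 [103, 103, 103, 105, 112, 119, 127, 133, 138, 142, 145, 143, 139, 135, 131, 128, 127, 125, 125, 125, 125, 126, 126]
```

The biases are consistent: scene about +1 mm and top about -2 mm across the knife. After correction the knife lies about 1.5 mm towards tool +y. I'll correct that and descend to just above contact, at TCP z about 0.147.

```bash
python3 -m handwheel '[[0,0,0.0025,0.002,0.005,0.02,0],[0,0,0,0,0,0.03,0],[0,0,0,0,0,0.03,0],[0,0,0,0,0,0.02,0],[0,0,0,0,0,0.01,0],[0,0,0,0,0,0.005,0],[0,0,0,0,0,0,0],[0,0,0,0,0,0,0]]'
python3 d.py 0.5667 -0.0939 0.138 2.392
python3 - <<'E'
from h import *
b=ctrl.camera("scene");cv2.imwrite("pics/scene3.png",b)
cv2.imwrite("pics/c4.png",cv2.resize(b[125:205,175:275],None,fx=7,fy=7,interpolation=0))
E
```

```text
time_s: 7.45
eef_pos: [0.5663, -0.0933, 0.1472]
eef_rot: [0.0, 0.366, 0.931, 0.0]
wrist_force: [0.2, -0.7, -1.9]
opening: 0.318
grasp_force: 59.8
t 7.45 pos [ 0.5663 -0.0933  0.1472] F [ 0.2 -0.7 -1.9] open 0.318 grip 59.82089102268219
turn/fs [ 0.0001  0.0002 -0.0001] shift/fs (target axes) [-0.0023 -0.0006  0.0307] (now) [-0.0023 -0.0007  0.0307]
```

View pics/c4.png

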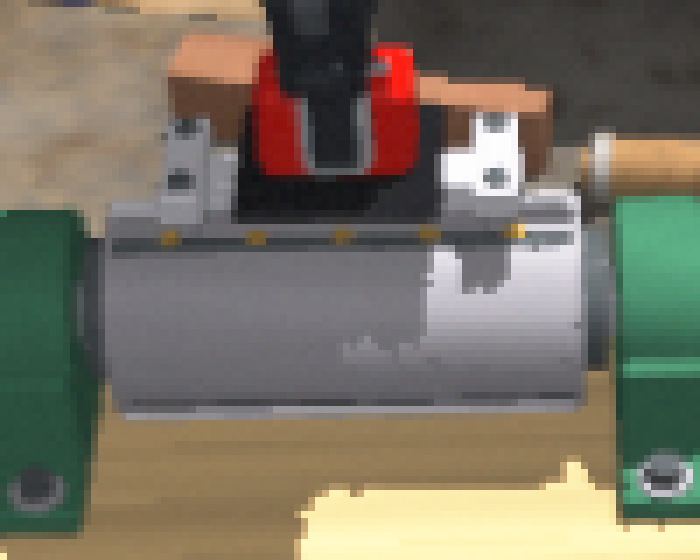

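The gauge lies along the knife and is centred lengthwise between the housings, with the knife edge just below it. I'll lower it slowly and watch the forces.

```bash
python3 -m handwheel '[[0,0,0,0,0,0.005,0],[0,0,0,0,0,0.005,0],[0,0,0,0,0,0.004,0],[0,0,0,0,0,0.003,0],[0,0,0,0,0,0.003,0],[0,0,0,0,0,0,0],[0,0,0,0,0,0,0],[0,0,0,0,0,0,0]]'
cat > f.py <<'E'
from h import *
o=ctrl.get_obs();a=2.392;f=o["wrist_force"];t=o["torque"];u=np.array([np.cos(a),np.sin(a),0]);v=np.array([np.sin(a),-np.cos(a),0])
print("z",o["eef_pos"].round(4),"F along,across,up",(f@u).round(1),(f@v).round(1),f[2].round(1),"M about along,across,up",(t@u).round(2),(t@v).round(2),t[2].round(2))
E
python3 f.py
```

```text
time_s: 8.3
eef_pos: [0.5663, -0.0932, 0.1411]
eef_rot: [0.0, 0.366, 0.931, 0.0]
wrist_force: [-0.2, 0.3, 1.5]
opening: 0.319
grasp_force: 60.2
z [ 0.5663 -0.0932  0.1411] F along,across,up 0.3 0.1 1.5 M about along,across,up 0.03 0.09 -0.03
```

```bash
python3 -m handwheel '[[0,0,0,0,0,0.003,0],[0,0,0,0,0,0.003,0],[0,0,0,0,0,0.003,0],[0,0,0,0,0,0.003,0],[0,0,0,0,0,0,0],[0,0,0,0,0,0,0],[0,0,0,0,0,0,0],[0,0,0,0,0,0,0]]'; python3 f.py;  python3 -m handwheel '[[0,0,0,0,0,0.002,0],[0,0,0,0,0,0.002,0],[0,0,0,0,0,0.002,0],[0,0,0,0,0,0,0],[0,0,0,0,0,0,0],[0,0,0,0,0,0,0],[0,0,0,0,0,0,0],[0,0,0,0,0,0,0]]'; python3 f.py
```

```text
time_s: 9.1
eef_pos: [0.5663, -0.0933, 0.1383]
eef_rot: [0.0, 0.366, 0.931, -0.0]
wrist_force: [-3.9, 1.1, 10.2]
opening: 0.313
grasp_force: 61.6
z [ 0.5663 -0.0933  0.1383] F along,across,up 3.6 -1.9 10.2 M about along,across,up 0.26 0.53 -0.0
time_s: 9.9
eef_pos: [0.5665, -0.0933, 0.138]
eef_rot: [0.001, 0.366, 0.931, -0.0]
wrist_force: [-8.9, 2.7, 20.2]
opening: 0.32
grasp_force: 62.9
z [ 0.5665 -0.0933  0.138 ] F along,across,up 8.4 -4.0 20.2 M about along,across,up 0.58 1.21 0.0
```

It is seated: TCP z 0.138 matches 0.0995 + 0.0386, and the push is about 22 N. The side force comes from the arm flexing, since its moments match a pure lever of about 0.145 m. I'll relieve it slightly, then hold.

```bash
python3 -m handwheel '[[0,0,0,0.001,0,0,0],[0,0,0,0.001,-0.001,0,0],[0,0,0,0.001,0,-0.001,0],[0,0,0,0,0,0,0],[0,0,0,0,0,0,0],[0,0,0,0,0,0,0],[0,0,0,0,0,0,0],[0,0,0,0,0,0,0]]'; python3 f.py
python3 - <<'E'
from h import *
a=ctrl.camera("top");b=ctrl.camera("scene");cv2.imwrite("pics/top4.png",a)
o=np.zeros((560,790,3),np.uint8);o[:,:490]=cv2.resize(b[125:205,175:245],None,fx=7,fy=7,interpolation=0);o[:,490:]=cv2.resize(b[125:205,245:288],(300,560),interpolation=0)
cv2.imwrite("pics/c5.png",o)
E
```

```text
time_s: 10.7
eef_pos: [0.5664, -0.0933, 0.1381]
eef_rot: [0.002, 0.366, 0.931, -0.0]
wrist_force: [-3.9, 0.4, 15.2]
opening: 0.319
grasp_force: 62.0
z [ 0.5664 -0.0933  0.1381] F along,across,up 3.1 -2.4 15.2 M about along,across,up 0.27 0.64 -0.0
```

View pics/c5.png

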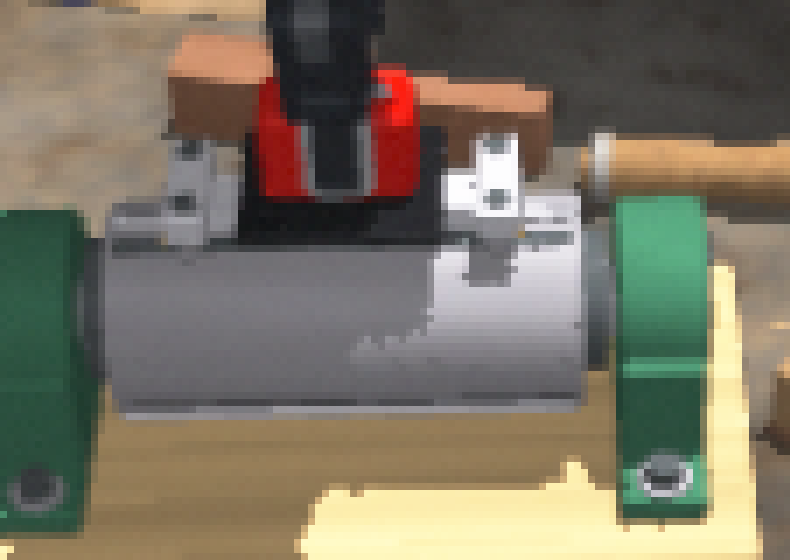

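It is pressed down with all four feet on the block. I'll hold it and do a final numeric check of the centring.

```bash
python3 - <<'E'
from h import *
a=2.392;u=np.array([np.cos(a),np.sin(a)]);v=np.array([np.sin(a),-np.cos(a)])
G=plane("scene",[(223.1,149.1)],.0995+.022)[0,:2]
K=plane("scene",(np.array([(229,68),(562,63)])/5-.5+[145,140]),.111)[:,:2].mean(0)
print("gauge-knife across,along mm",(G-K)@v*1e3,(G-K)@u*1e3)
E
for i in 1 2 3 4; do python3 -m handwheel '[[0,0,0,0,0,0,0],[0,0,0,0,0,0,0],[0,0,0,0,0,0,0],[0,0,0,0,0,0,0],[0,0,0,0,0,0,0],[0,0,0,0,0,0,0],[0,0,0,0,0,0,0],[0,0,0,0,0,0,0]]' | tail -3; done; python3 f.py
```

```text
gauge-knife across,along mm -0.5794761246355291 0.48792267263602895
wrist_force: [-4.3, 0.6, 14.6]
opening: 0.314
grasp_force: 62.0
wrist_force: [-4.1, 1.8, 15.5]
opening: 0.319
grasp_force: 62.0
wrist_force: [-3.9, 0.8, 14.9]
opening: 0.318
grasp_force: 62.0
wrist_force: [-2.8, 1.3, 14.5]
opening: 0.32
grasp_force: 62.0
z [ 0.5664 -0.0932  0.1381] F along,across,up 2.9 -0.9 14.5 M about along,across,up 0.31 0.62 0.01
```

The gauge is centred within about 0.6 mm and has been held steady for over 3 s with a push of about 17 N, so I'm handing in.

```bash
python3 -c "
from bench import ctrl
print(ctrl.hand_in())"
```

```text
the job is handed in; nothing more can be done
None
```

The gauge is seated over the knife, centred to about 0.6 mm by camera, held for over 3 s at about 17 N and still pressed down; the job is handed in, but no verdict was shown.

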